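# Square a plaster cast into the corner of the measuring plate

### The job

Someone left the wax spatula lying on the squaring plate: lay it flat and lengthwise in the long compartment of the instrument tray and let go of it. Then set the plaster cast flat on the plate with its flat heel (the side where the arch of teeth opens) towards the long stop and its side towards the short stop, and push it into the corner so that it bears firmly on both stops at once. Finish while still holding it pressed there, with everything else left where it was.

Things in the scene. Friction and masses are not known exactly. Their poses are not given: they have to be found in the camera images.
- plate: fixed aluminium squaring plate, 170 x 160 x 10 mm, flat on the bench; origin at the centre of its underside, z up. Two low dark steel stops on it, the long one along its +x edge, the short one along its +y edge, meet in a square inner corner. When home, the cast's origin is at (+41, +36, +10) mm in this frame, at the plate's yaw
- far_stop: the long stop, a fixed bar 14 (x) x 154 (y) x 12 mm high on the plate's top (its top is 22 mm above the bench); origin at the centre of its underside, axes as the plate's; its inner face is its -x face, 63 mm from the plate's centre
- side_stop: the short stop, a fixed bar 80 (x) x 14 (y) x 12 mm high on the plate's top; origin at the centre of its underside, axes as the plate's; its inner face is its -y face, 63 mm from the plate's centre. Dry friction of the cast on plate and stops is strong (sideways drag up to about the pressing force)
- plate_corner (a point): the inner corner where the inner faces of the two stops meet, at the level of the plate's top surface (10 mm above the bench); axes as the plate's
- cast: off-white plaster dental cast, 0.2 kg: main block 44 (x) x 54 (y) x 34 mm high, a nose 16 mm long, 34 wide, same height on its -x side, an arch of teeth 8 mm high on top, open to +x. Origin at the centre of the main block's underside; +x to the flat heel face (22 mm off), y to the side faces (27 mm each way). Gripped across y with fingertips 15 mm or more above its underside, the fingers pass over the stops
- cast_corner (a point): bottom corner of the cast between its heel face and its +y side face; this goes into the plate's inner corner
- spatula: wax spatula, 140 mm long, 45 g, lying on the plate at the start, blade towards the plate's -y side: square wooden handle 90 x 14 x 14 mm, thin steel blade beyond its +x end (to 95 mm from the origin, 18 mm wide, 3 mm thick, centred 7 mm above the underside). Origin at the middle of the handle's underside, x along the handle towards the blade, z up
- spatula_mid (a point): point at the underside level in the middle of the spatula's whole length, 25 mm from spatula's origin towards the blade
- tray: fixed white plastic instrument tray, 188 (x) x 122 (y) x 13 mm high, floor 3 mm thick, walls 4 mm thick rising 10 mm above the floor; origin at the centre of its underside. One long compartment along its -y side, 180 x 66 mm inside, and two short ones 88 x 44 mm along its +y side
- tray_lane (a point): centre of the long compartment's floor (3 mm above the bench); x along the compartment
- wax: bystander: dark red stick of modelling wax 55 x 20 x 8 mm in a short tray compartment; origin at the centre of its underside
- bur_block: bystander: flat steel block 45 x 24 x 9 mm in the other short tray compartment; origin at the centre of its underside
- brush: bystander: brush, handle 100 x 10 x 10 mm with bristles beyond its +x end (to 89 mm), lying on the bench between the robot and the plate; origin at the middle of the handle's underside
- pin_pot: bystander: small clear open pot, 40 mm wide, 28 mm high; origin at the centre of its underside
- jar: bystander: amber jar, 60 mm wide, 65 mm high; origin at the centre of its underside
Not all that is in view belongs to the job. Leave any yellow look-alike of the cast alone.

How it is judged:
By the outcome, as a careful person would: the job done as asked, in the order asked, and still so for the second after the job is handed in, while the arm keeps its last pose, push and grip.
It also fails if it takes over 64 s, if anything falls off the work surface, if the arm or the gripper's body presses on something with over 40 N, if the wrist force passes 120 N, or if a joint passes its speed limit or range.

### The arm

A 6-joint arm with a two-finger parallel gripper is mounted at the origin on the work surface. World frame = base frame: x ahead of the robot, y to its left, z up, the work surface at z = 0. Lengths are in m, angles in rad, forces in N, time in s.
With the tool pointing down it reaches from about 0.4 to 0.925 m from the base axis. Payload 3.4 kg.
Tool frame: the origin (TCP) lies at the very end of the fingers, on their centre line; the grasp point (between the pads) lies 19 mm behind it (robot.grasp_offset is the distance from the TCP to the grasp point, in m); z points along the fingers, y is the direction in which the jaws open and shut (so a half turn about z gives the same grasp; the last joint's range is limited). The gripper opens to 85 mm and grips with 20 to 120 N. Pads are 22 mm wide; open, the fingers measure 114 mm over their backs; the gripper's body (76 mm by 85 mm) begins 54 mm behind the grasp point. The pads swing forward as they close: fully open they stand 13 mm farther back than shut.
Start: joints at [1.028, 0.307, 1.506, -0, 1.328, -0.073], TCP at [0.26, 0.513, 0.231] pointing down, gripper open.
Joint ranges: [-3.12, 3.12], [-1.05, 2.28], [0.14, 2.33], [-1.42, 4.57], [0.1, 2.73], [-2.68, 2.68]. Speed limits (rad/s): [2.57, 2.57, 3.14, 3.14, 3.14, 3.14].

### API

Orientations are given as [roll, pitch, yaw] about the fixed x, y, z axes, in that order (R = Rz(yaw) Ry(pitch) Rx(roll)).
In Python, from rig import robot gives the robot as it stands.
- The arm moves only by the shell command python3 -m inch 'ROWS' [FORCE]. ROWS is text: rows parted by semicolons, each of 5 numbers parted by spaces: the opening, from -1 (shut) to 1 (fully open), then the shift along the world's x, y, z in m, then the turn about the world's z in degrees. A call has 1 to 12 rows; each row shifts and turns the commanded pose from where the row before left it; what a row does not reach is not made up. A row lasts 1/12 s, in which the tool goes at most 41.7 mm and 7.16 degrees, less where a joint would pass 70% of its speed; a pose out of reach is approached as far as the arm can. A call with a gripper value outside its range is refused whole. The fingers move at their own pace and stop on an object; FORCE is the grip in N (left out, the last holds). Time passes only in rows, so rows that do not move let the fingers close. It gives the time, the measured TCP pose, the force and the opening at its end, in the units of the state.
- robot.state(): the state, without advancing time (a new reading comes with each control period).
- robot.get_image(name): name is "scene" or "top" or "wrist"; returns a dict with "pixels" (480x640x3 uint8, red, green, blue), "mtx" (3x3 intrinsics, pixels), "R" (3x3) and "t" (3): a world point X has camera coordinates R X + t. Camera axes: x right, y down, z forward; pixel columns grow to the right and rows downward; lengths in m; the calibration is good to about 2 mm. A picture is of the moment at which its call begins. There is no depth.
- robot.close_job(): hands the job in, once; it reports no verdict.
The state is a dict: "time": time; "q": joint angles; "joint_vel": joint speeds; "tau": joint torques, N m; "ee_pos": TCP position; "tcp_rot": TCP orientation; "wrist_force": force on the tool from outside, world axes, zero at the start; "moment": the same for the moment, N m; "opening": finger opening in m.
Only numpy, scipy, OpenCV 4.12 (cv2) and the standard library are available. Lean on these libraries where they do the work, as an engineer would, in place of code of your own. Each camera call takes 0.05 s, during which the arm holds its last target.

## Working session

There is one attempt and no reset: what is moved stays moved. The work goes in short steps, Python scripts to look and compute and a shell command to move; the robot and the scene stay as the last step left them, time stands still between calls to the robot, and variables do not carry over. Pictures are saved under pics/ and viewed, and the job is handed in when it is done.

```bash
ls; mkdir -p pics; python3 - <<'E'
from rig import robot
import cv2
for n in ("scene","top"):
    d=robot.get_image(n); cv2.imwrite(f"pics/{n}0.png",d["pixels"][:,:,::-1]); print(n,d["mtx"].tolist(),d["R"].tolist(),d["t"].tolist())
print(robot.state(), robot.grasp_offset)
E
```

```text
pics
scene [[528.0875345195286, 0.0, 317.87987383222907], [0.0, 528.0875345195286, 228.8088828294015], [0.0, 0.0, 1.0]] [[0.8738780224007336, 0.4861192102482908, -0.005031440406182411], [0.2880326472823241, -0.5260673923053855, -0.8001814124637913], [-0.39163043301628037, 0.6978117311858476, -0.5997369354599489]] [-0.49833438788821816, -0.1187504494510463, 1.447562217296213]
top [[492.1721226620086, 0.0, 318.5824591041553], [0.0, 492.1721226620086, 237.59326541994002], [0.0, 0.0, 1.0]] [[0.027512879242863, -0.9994338840247624, -0.019363701581712196], [-0.9946818965369946, -0.025448446914497484, -0.09980130886520173], [0.09925203361813313, 0.022006544772361886, -0.9948189512719625]] [0.014038169944198656, 0.5751589196055558, 1.0224258711536163]
{'time': 0.1, 'q': array([ 1.02747840e+00,  3.07499208e-01,  1.50754571e+00,  1.69025240e-05,
        1.32844199e+00, -7.35434752e-02]), 'joint_vel': array([-0.000724  , -0.00248643, -0.00259983, -0.00075119, -0.00086144,
       -0.00051011]), 'tau': array([ 1.90253901e-03, -4.58532500e+01, -2.52606118e+01,  1.14193049e-04,
        5.52923331e-03,  2.21462136e-05]), 'ee_pos': array([0.25999951, 0.51213917, 0.23047148]), 'tcp_rot': array([-3.13970473e+00, -1.55540859e-04,  2.67181399e+00]), 'wrist_force': array([0.76266949, 0.13672087, 0.40937864]), 'moment': array([-0.02439809,  0.01574869, -0.01663727]), 'opening': 0.08549177117669868} 0.0187
```

View pics/scene0.png

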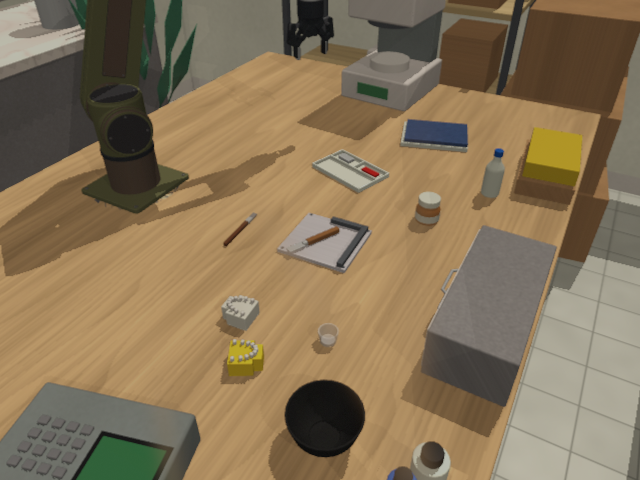

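View pics/top0.png

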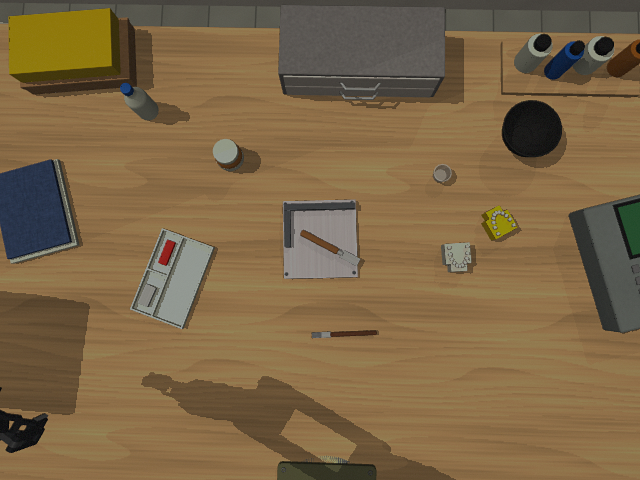

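The scene shows the white cast at top (458,257) / scene (240,311), and a yellow look-alike at top (500,222). The spatula is on the plate at top (330,248); the similar brush at top (345,334) lies on the bench between the robot and the plate. The off-white cast and the item on the plate fit the description. I'll confirm both in enlarged crops.

```bash
python3 - <<'E'
import cv2,numpy as np
im=cv2.imread("pics/top0.png")
a=cv2.resize(im[190:290,270:370],None,fx=6,fy=6,interpolation=cv2.INTER_CUBIC)
cv2.imwrite("pics/c_plate.png",a)
b=cv2.resize(im[195:285,430:530],None,fx=6,fy=6,interpolation=cv2.INTER_CUBIC)
cv2.imwrite("pics/c_cast.png",b)
c=cv2.resize(im[220:335,125:220],None,fx=5,fy=5,interpolation=cv2.INTER_CUBIC)
cv2.imwrite("pics/c_tray.png",c)
E
```

```text
(no output)
```

View pics/c_plate.png

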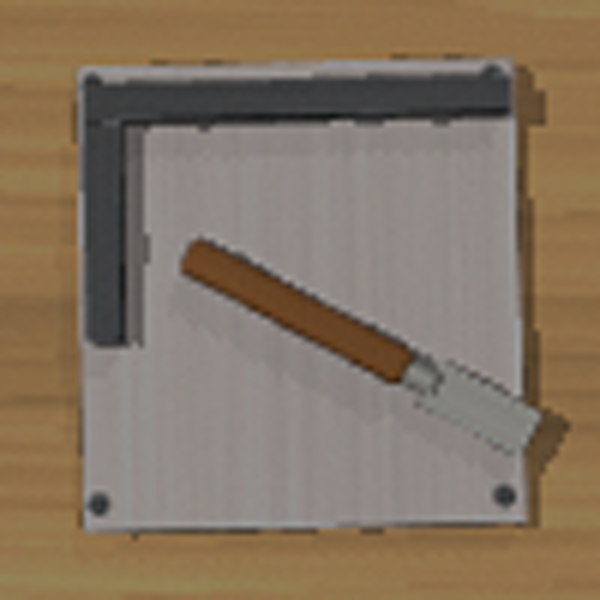

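View pics/c_cast.png

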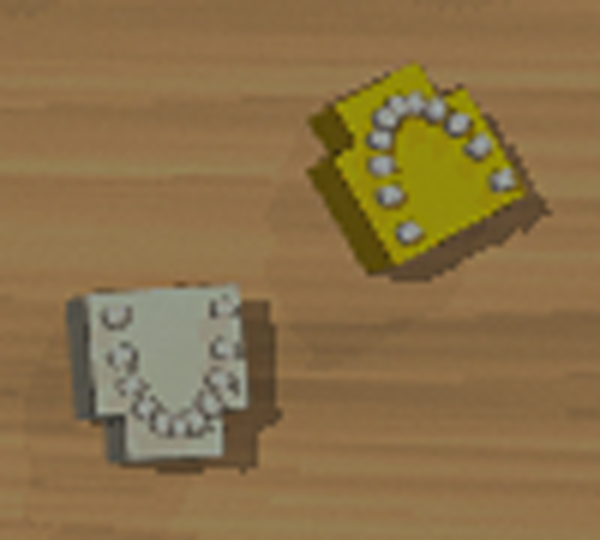

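View pics/c_tray.png

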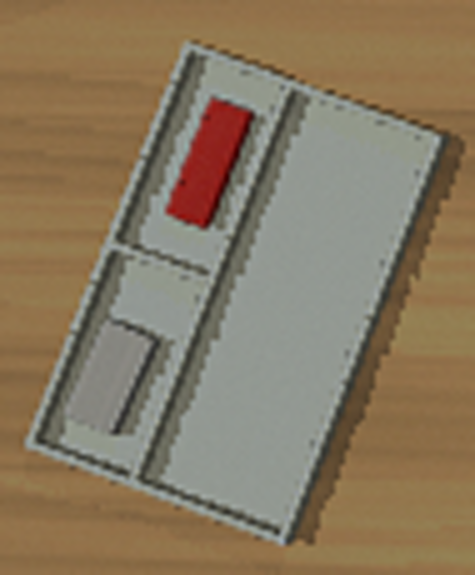

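Confirmed: the off-white cast's arch opens upward in the picture (towards +x), and the wood-handled spatula has its blade towards the plate's -y side. Next I'll fit the poses to the corner pixels.

```bash
cat > h.py <<'E'
import numpy as np
from scipy.optimize import least_squares
def proj(P,c):
    X=np.asarray(P)@np.array(c["R"]).T+np.array(c["t"]); u=X@np.array(c["mtx"]).T
    return u[:,:2]/u[:,2:]
def rz(a): return np.array([[np.cos(a),-np.sin(a),0],[np.sin(a),np.cos(a),0],[0,0,1]])
def fit(pts,px,c,z,x0):
    f=lambda v:(proj(np.array(pts)@rz(v[2]).T+[v[0],v[1],z],c)-px).ravel()
    r=least_squares(f,x0,loss="soft_l1"); return r.x,np.abs(r.fun).max()
def crop(p,o,s): return (np.array(p,float)+.5)/s-.5+np.array(o)
E
python3 - <<'E'
from h import *
from rig import robot
c=robot.get_image("top")
# plate
px=crop([(78,68),(513,58),(526,522),(85,530)],(270,190),6)
pl=fit([(.085,.08,.01),(.085,-.08,.01),(-.085,-.08,.01),(-.085,.08,.01)],px,c,0,[.5,0,0]);print("plate",pl)
px=crop([(208,238),(180,270),(388,384),(414,350)],(270,190),6)
sp=fit([(-.045,.007,.014),(-.045,-.007,.014),(.045,-.007,.014),(.045,.007,.014)],px,c,.01,[.5,0,-2]);print("spat",sp)
px=crop([(90,293),(240,285),(246,407),(97,415),(125,460),(222,453)],(430,195),6)
ca=fit([(.022,.027,.034),(.022,-.027,.034),(-.022,-.027,.034),(-.022,.027,.034),(-.038,.017,.034),(-.038,-.017,.034)],px,c,0,[.5,-.3,0]);print("cast",ca)
px=crop([(188,43),(444,133),(287,543),(28,443)],(125,220),5)
tr=fit([(.094,.061,.013),(.094,-.061,.013),(-.094,-.061,.013),(-.094,.061,.013)],px,c,0,[.5,.3,-.3]);print("tray",tr)
for n,v,o in(("home",pl,(.041,.036,.01)),("corner",pl,(.063,.063,.01)),("lane",tr,(0,-.0240,.003)),("spmid",sp,(.025,0,0)),("castc",ca,(0,0,0))):
    x=v[0]; print(n,np.round([x[0],x[1],0]+rz(x[2])@o,4),np.degrees(x[2]))
E
```

```text
plate (array([0.57486938, 0.02744103, 0.0476295 ]), np.float64(0.4024849591114048))
spat (array([ 0.56713505,  0.02818686, -2.03698434]), np.float64(2.072921244181373))
cast (array([ 0.5493646 , -0.26443267,  0.06619004]), np.float64(0.6063461269867503))
tray (array([ 0.48176568,  0.34440259, -0.32194421]), np.float64(0.9950624226719356))
home [0.6141 0.0654 0.01  ] 2.728969325932528
corner [0.6348 0.0934 0.01  ] 2.728969325932528
lane [0.4742 0.3216 0.003 ] -18.446044300587253
spmid [0.5559 0.0059 0.    ] -116.7106055256093
castc [ 0.5494 -0.2644  0.    ] 3.792410201625583
```

```bash
python3 -m inch '0 .021 -.035 -.006 -7;0 .021 -.035 -.006 -7;0 .021 -.035 -.006 -7;0 .021 -.035 -.006 -7;0 .021 -.035 -.006 -7;0 .021 -.035 -.006 -7;0 .021 -.035 -.006 -7;0 .021 -.035 -.006 -7;0 .021 -.035 -.006 -7;0 .021 -.035 -.006 -7;0 .021 -.035 -.006 -7;0 .021 -.035 -.006 -7' 40
```

```text
time: 1.15
ee_pos: [0.5128, 0.0908, 0.1589]
tcp_rot: [-3.141, -0.0, 1.2]
wrist_force: [0.0, -0.0, 0.6]
opening: 0.0426
```

```bash
python3 -m inch '0 .0245 -.030 0 -3;0 .0245 -.030 0 -2.5;0 0 -.0135 -.02 0;0 0 0 0 0;0 0 0 0 0' && python3 - <<'E'
from rig import robot
import cv2
d=robot.get_image("wrist"); cv2.imwrite("pics/w1.png",d["pixels"][:,:,::-1]); 
d=robot.get_image("top"); cv2.imwrite("pics/t1.png",cv2.resize(d["pixels"][160:320,230:430,::-1],None,fx=4,fy=4))
E
```

```text
time: 1.57
ee_pos: [0.5601, 0.0184, 0.1379]
tcp_rot: [-3.138, 0.001, 1.107]
wrist_force: [0.6, 0.7, 0.1]
opening: 0.0425
```

View pics/w1.png

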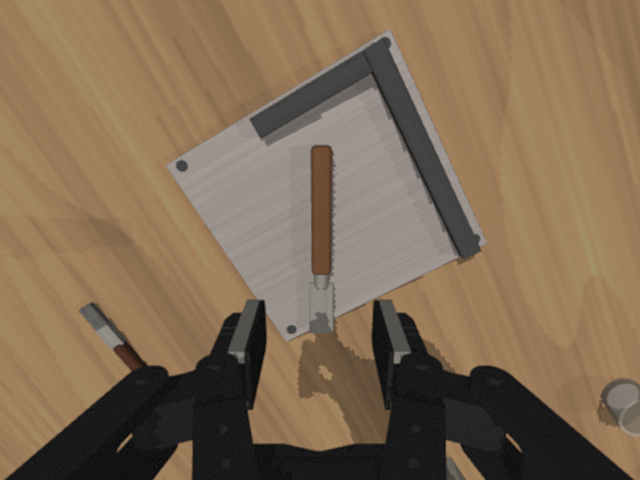

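Wrist view: the spatula handle runs from (321,146) to (321,274), blade tip at (321,333), and is centred between the jaws. I'll refit the plate and spatula from this sharper view.

```bash
python3 - <<'E'
from h import *
from rig import robot
c=robot.get_image("wrist")
pl=fit([(.085,.08,.01),(.085,-.08,.01),(-.085,-.08,.01),(-.085,.08,.01)],[(390,31),(485,243),(287,341),(168,166)],c,0,[.575,.027,.05]);print("plate",pl)
sp=fit([(-.045,.007,.014),(-.045,-.007,.014),(.045,-.007,.014),(.045,.007,.014)],[(332,146),(311,146),(312,274),(330,274)],c,.01,[.567,.028,-2]);print("spat",sp, np.degrees(sp[0][2]))
x=pl[0];print(np.round([x[0],x[1],0]+rz(x[2])@[.041,.036,0],4),np.degrees(x[2]))
x=sp[0];print(np.round([x[0],x[1],0]+rz(x[2])@[.014,0,0],4)); print(robot.state()["ee_pos"])
E
```

```text
plate (array([0.57403582, 0.02894183, 0.05263583]), np.float64(2.2924187867279215))
spat (array([ 0.56661129,  0.03079091, -2.03304523]), np.float64(0.9078146127100695)) -116.48491141210657
[0.6131 0.067  0.    ] 3.0158110725341567
[0.5604 0.0183 0.    ]
[0.56097826 0.02011328 0.13967597]
```

```bash
python3 -m inch '0 0 -.001 -.04 0;0 0 0 -.04 0;0 0 0 -.025 0;0 0 0 -.012 0;0 0 0 -.006 0;0 0 0 0 0;0 0 0 0 0'
```

```text
time: 2.3
ee_pos: [0.5621, 0.019, 0.0172]
tcp_rot: [3.14, -0.001, 1.111]
wrist_force: [-0.8, 0.0, -0.0]
opening: 0.0426
```

```bash
python3 -m inch '-.9 0 0 0 0;-.9 0 0 0 0;-.9 0 0 0 0;-.9 0 0 0 0;-.9 0 0 0 0;-.9 0 0 0 0' 40
```

```text
time: 2.8
ee_pos: [0.5626, 0.0183, 0.0179]
tcp_rot: [3.139, -0.002, 1.11]
wrist_force: [-1.2, 0.7, 6.8]
opening: 0.0126
```

```bash
python3 -m inch '-.9 0 0 0 0;-.9 0 0 0 0' && python3 - <<'E'
from rig import robot
import cv2
d=robot.get_image("wrist"); cv2.imwrite("pics/w2.png",d["pixels"][:,:,::-1]); 
d=robot.get_image("scene"); cv2.imwrite("pics/s2.png",cv2.resize(d["pixels"][130:280,240:440,::-1],None,fx=4,fy=4))
E
```

```text
time: 2.97
ee_pos: [0.5626, 0.0183, 0.0179]
tcp_rot: [3.139, -0.002, 1.109]
wrist_force: [-1.1, 0.2, 5.4]
opening: 0.0124
```

View pics/w2.png

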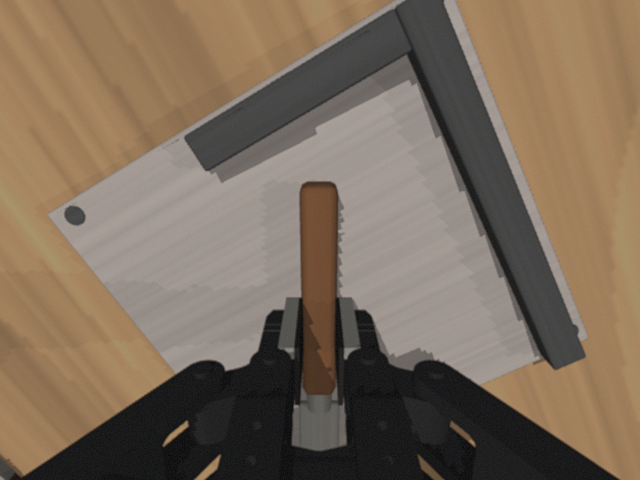

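View pics/s2.png

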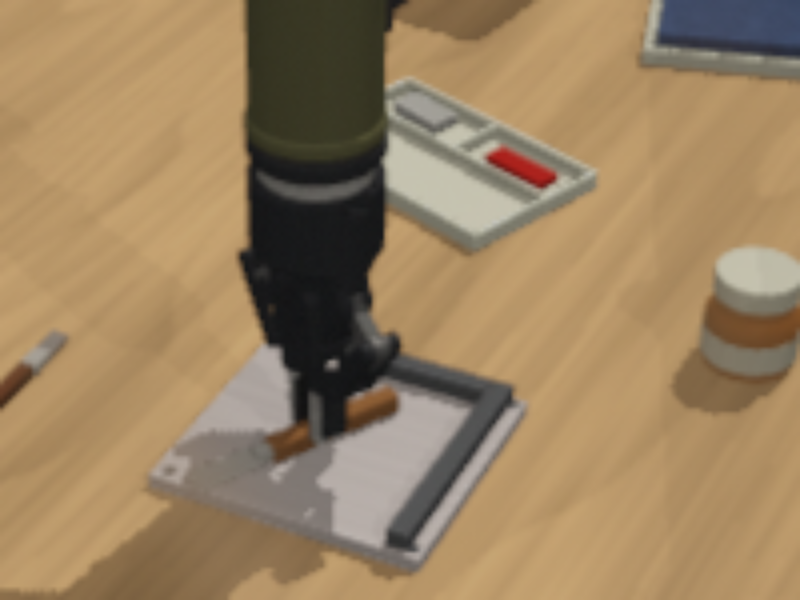

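The pads hold only the top part of the handle, so I'll regrip a little deeper.

```bash
python3 -m inch '-.4 0 0 0 0;-.4 0 0 0 0;-.4 0 0 -.002 0;-.4 0 0 -.002 0;-.9 0 0 0 0;-.9 0 0 0 0;-.9 0 0 0 0;-.9 0 0 0 0;-.9 0 0 0 0'
```

```text
time: 3.82
ee_pos: [0.5612, 0.0182, 0.0121]
tcp_rot: [-3.141, 0.0, 1.11]
wrist_force: [0.4, -0.1, -1.2]
opening: 0.013
```

```bash
python3 -m inch '-.9 0 0 .01 0;-.9 0 0 .02 0;-.9 0 0 .03 0;-.9 0 0 .03 0;-.9 0 0 0 0;-.9 0 0 0 0' && python3 - <<'E'
from rig import robot
import cv2
d=robot.get_image("wrist"); cv2.imwrite("pics/w3.png",d["pixels"][:,:,::-1]); 
E
```

```text
time: 4.32
ee_pos: [0.5632, 0.0181, 0.105]
tcp_rot: [3.136, -0.002, 1.11]
wrist_force: [1.0, -0.0, -1.2]
opening: 0.0128
```

View pics/w3.png

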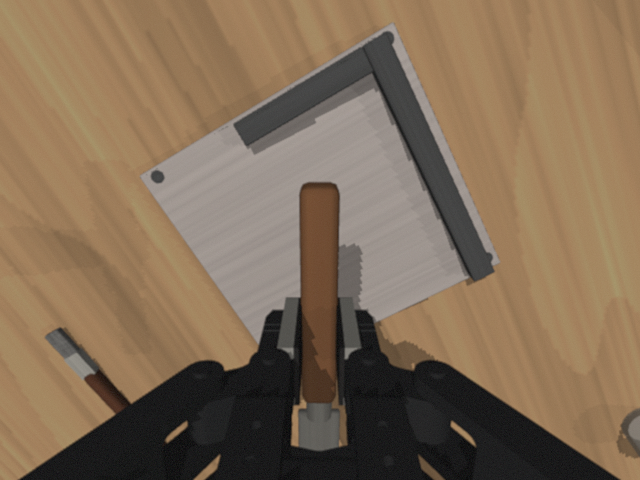

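Held level. Moving to the tray.

```bash
python3 -m inch '-.9 -.007 .0256 .005 7;-.9 -.007 .0256 .005 7;-.9 -.007 .0256 0 7;-.9 -.007 .0256 0 7;-.9 -.007 .0256 0 7;-.9 -.0085 .0256 0 7;-.9 -.0085 .0256 0 7;-.9 -.0085 .0256 0 7;-.9 -.0085 .0256 0 7;-.9 -.0085 .0256 0 7;-.9 -.009 .0256 0 7;-.9 -.009 .0256 0 7' && python3 -m inch '-.9 0 0 0 7;-.9 0 0 0 7;-.9 0 0 0 0;-.9 0 0 0 0;-.9 0 0 0 0' && python3 - <<'E'
from rig import robot
import cv2
d=robot.get_image("wrist"); cv2.imwrite("pics/w4.png",d["pixels"][:,:,::-1]); 
d=robot.get_image("top"); cv2.imwrite("pics/t4.png",d["pixels"][:,:,::-1])
E
```

```text
time: 5.37
ee_pos: [0.4639, 0.3258, 0.1106]
tcp_rot: [-3.138, -0.002, 2.582]
wrist_force: [0.1, 0.8, -0.6]
opening: 0.0128
time: 5.78
ee_pos: [0.4652, 0.3248, 0.1114]
tcp_rot: [-3.14, -0.001, 2.817]
wrist_force: [1.4, 0.3, -0.0]
opening: 0.0129
```

View pics/w4.png

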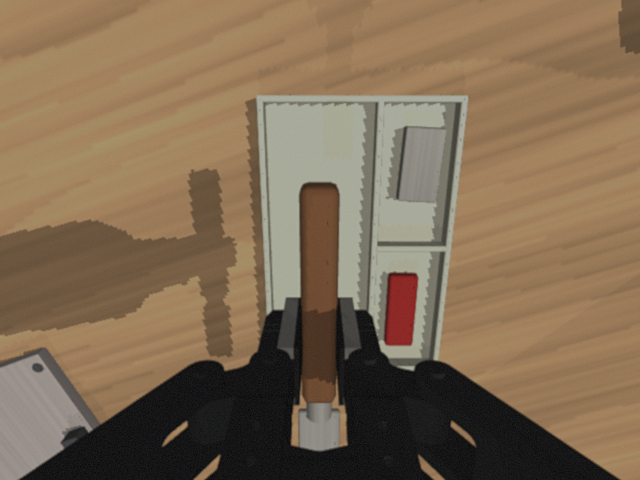

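```bash
python3 - <<'E'
from h import *
from rig import robot
c=robot.get_image("wrist")
tr=fit([(-.094,-.061,.013),(-.094,.061,.013),(.094,.061,.013)],[(257,96),(467,96),(438,369)],c,0,[.48,.344,-.32]);print(tr)
x=tr[0];print(np.round([x[0],x[1],0]+rz(x[2])@[0,-.024,0],4),np.degrees(x[2]))
s=robot.state();print(s["ee_pos"],np.degrees(s["tcp_rot"][2]))
p=np.array([x[0],x[1],0]+rz(x[2])@[-.011,-.024,0]);print(p-s["ee_pos"])
E
```

```text
(array([ 0.48035391,  0.34745027, -0.32057583]), np.float64(1.659111476508599))
[0.4728 0.3247 0.    ] -18.36764220742398
[0.46582396 0.32488969 0.11201371] 161.45494868914514
[-0.00347236  0.00324953 -0.11201371]
```

```bash
python3 -m inch '-.9 -.001 .001 -.03 0;-.9 -.001 .001 -.035 0;-.9 0 0 -.02 0;-.9 0 0 -.01 0;-.9 0 0 -.005 0;-.9 0 0 -.003 0;-.9 0 0 -.002 0;-.9 0 0 0 0;-.9 0 0 0 0'
```

```text
time: 6.68
ee_pos: [0.4647, 0.3279, 0.0084]
tcp_rot: [3.14, 0.002, 2.82]
wrist_force: [0.3, -0.4, -1.1]
opening: 0.0124
```

```bash
python3 -m inch '-.9 0 0 -.0015 0;-.9 0 0 0 0;-.9 0 0 0 0'
```

```text
time: 6.93
ee_pos: [0.464, 0.3275, 0.0063]
tcp_rot: [3.141, 0.001, 2.82]
wrist_force: [0.5, -0.1, -0.5]
opening: 0.0131
```

```bash
python3 -m inch '-.9 0 0 -.001 0;-.9 0 0 0 0;-.6 0 0 0 0;-.42 0 0 0 0;-.42 0 0 0 0;-.42 0 0 0 0;-.42 0 0 .01 0;-.42 0 0 .03 0;-.42 0 0 .035 0;-.42 0 0 .035 0;-.42 0 0 0 0;-.42 0 0 0 0' && python3 - <<'E'
from rig import robot
import cv2
d=robot.get_image("wrist"); cv2.imwrite("pics/w5.png",d["pixels"][:,:,::-1]); 
E
```

```text
time: 7.93
ee_pos: [0.4657, 0.3285, 0.1181]
tcp_rot: [3.136, 0.004, 2.82]
wrist_force: [0.7, -0.9, -1.1]
opening: 0.0248
```

View pics/w5.png

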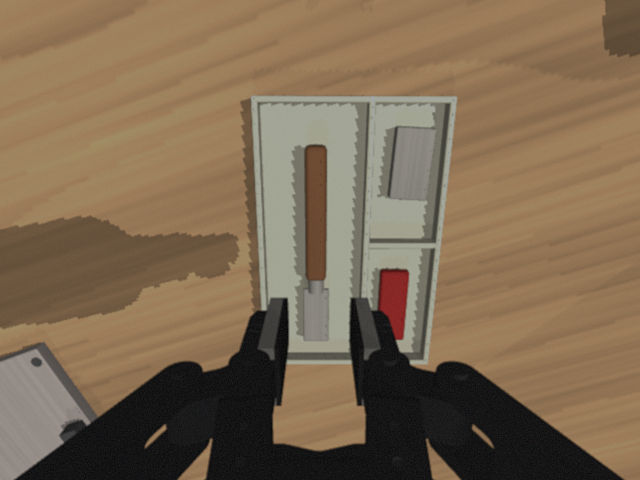

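The spatula lies flat and lengthwise in the long compartment, (316,146) to (316,340), and is released. On to the cast.

```bash
python3 -m inch '0 .003 -.037 .01 0;1 .0055 -.039 .005 2;1 .0055 -.039 .005 2;1 .0055 -.039 .005 2;1 .0055 -.039 .005 2;1 .0055 -.039 .005 2;1 .0055 -.039 0 2;1 .0055 -.039 0 2;1 .0055 -.039 0 2;1 .0055 -.039 0 2;1 .0055 -.039 0 2;1 .0055 -.039 0 2' && python3 -m inch '1 .0055 -.039 0 2;1 .0055 -.039 0 0;1 0 -.03 0 0;1 0 -.02 0 0;1 0 0 0 0;1 0 0 0 0;1 0 0 0 0' && python3 - <<'E'
from rig import robot
import cv2
d=robot.get_image("wrist"); cv2.imwrite("pics/w6.png",d["pixels"][:,:,::-1]); 
E
```

```text
time: 8.98
ee_pos: [0.5257, -0.1401, 0.148]
tcp_rot: [3.14, -0.004, -3.078]
wrist_force: [0.6, -0.4, -0.5]
opening: 0.0852
time: 9.57
ee_pos: [0.537, -0.2654, 0.1482]
tcp_rot: [3.139, -0.003, -3.045]
wrist_force: [-0.1, 0.5, 0.0]
opening: 0.0853
```

View pics/w6.png

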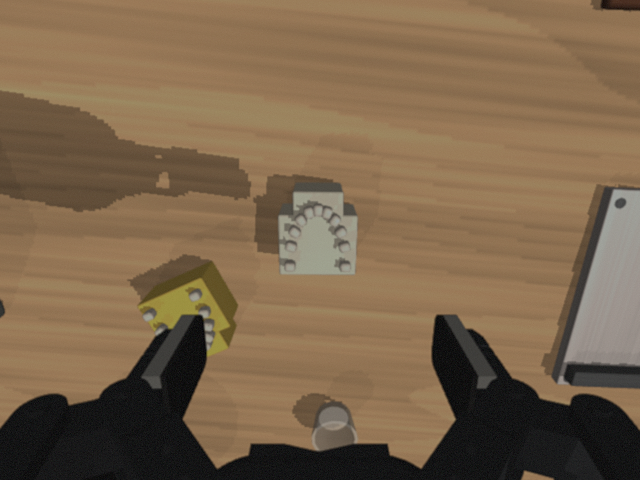

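```bash
python3 - <<'E'
from h import *
from rig import robot
c=robot.get_image("wrist")
ca=fit([(.022,-.027,.034),(.022,.027,.034),(-.022,-.027,.034),(-.022,.027,.034),(-.038,-.017,.034),(-.038,.017,.034)],[(280,274),(356,273),(279,215),(357,215),(293,192),(343,191)],c,0,[.55,-.264,.066]);print(ca,np.degrees(ca[0][2]))
x=ca[0];s=robot.state();print(s["ee_pos"],np.degrees(s["tcp_rot"][2]))
g=np.array([x[0],x[1],0])+rz(x[2])@[-.004,0,0];print(g,g-s["ee_pos"])
E
python3 - <<'E'
from h import *
from rig import robot
import cv2
c=robot.get_image("top")
ye=fit([(.022,.027,.034),(.022,-.027,.034)],crop([(398,266),(524,193)],(430,195),6),c,0,[.6,-.35,-2.5]);print("yellow",ye)
y=ye[0]
for P in [(.022,.027),(.022,-.027),(-.022,-.027),(-.022,.027)]: print(np.array([y[0],y[1],0])+rz(y[2])@[*P,0])
E
```

```text
(array([ 0.54720822, -0.26283721,  0.10092001]), np.float64(1.5631108288091582)) 5.78229039325416
[ 0.53762051 -0.26489228  0.14899079] -174.35140028771536
[ 0.54322858 -0.2632402   0.        ] [ 0.00560807  0.00165208 -0.14899079]
yellow (array([ 0.61254386, -0.35367879, -3.6870325 ]), np.float64(33.42480178041836))
[ 0.57972863 -0.3653476   0.        ]
[ 0.60774352 -0.31918304  0.        ]
[ 0.64535908 -0.34200999  0.        ]
[ 0.6173442  -0.38817454  0.        ]
```

```bash
python3 -m inch '.7 .0055 .0015 -.03 0;.7 0 0 -.035 0;.7 0 0 -.03 0;.7 0 0 -.02 0;.7 0 0 -.01 0;.7 0 0 -.005 0;.7 0 0 0 0;.7 0 0 0 0' && python3 - <<'E'
from rig import robot
import cv2
d=robot.get_image("wrist"); cv2.imwrite("pics/w7.png",d["pixels"][:,:,::-1]); 
d=robot.get_image("scene"); cv2.imwrite("pics/s7.png",cv2.resize(d["pixels"][240:390,170:370,::-1],None,fx=4,fy=4))
E
```

```text
time: 10.38
ee_pos: [0.5448, -0.2651, 0.0208]
tcp_rot: [-3.141, 0.001, -3.044]
wrist_force: [0.8, -0.1, 0.1]
opening: 0.0727
```

View pics/w7.png

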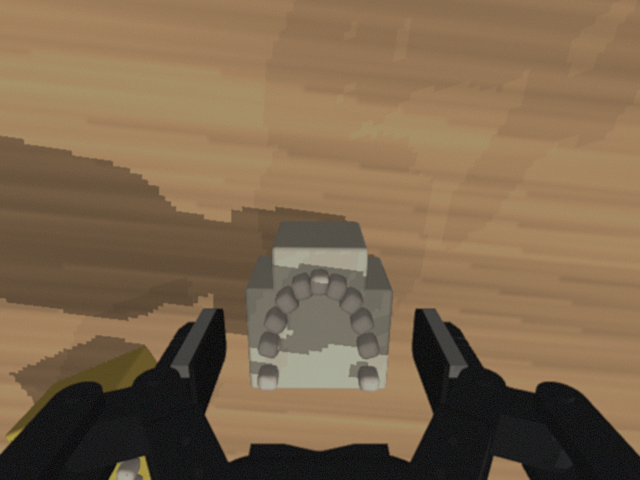

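View pics/s7.png

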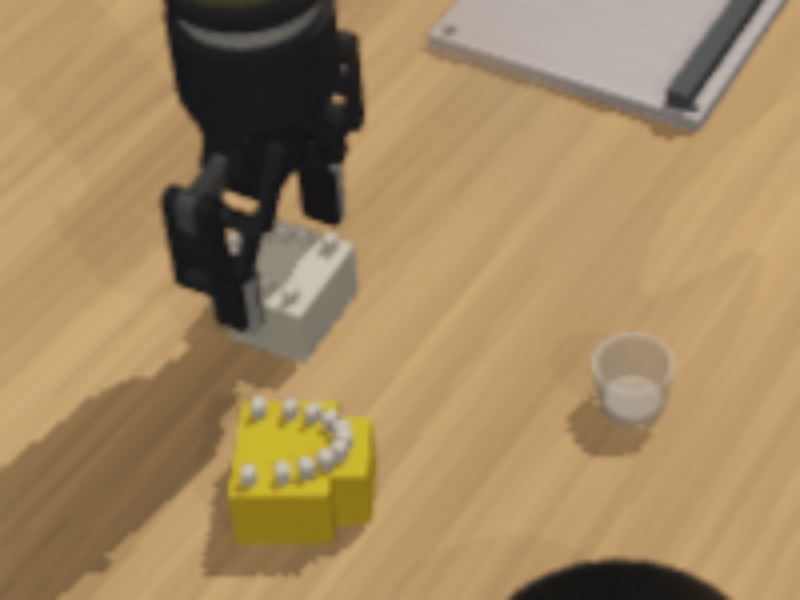

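```bash
python3 -m inch '.7 0 0 -.004 0;.4 0 0 0 0;.2 0 0 0 0;.0 0 0 0 0;-.2 0 0 0 0;-.2 0 0 0 0;-.2 0 0 0 0;-.2 0 0 0 0;-.2 0 0 0 0' 70 && python3 - <<'E'
from rig import robot
import cv2
d=robot.get_image("wrist"); cv2.imwrite("pics/w8.png",d["pixels"][:,:,::-1]); 
d=robot.get_image("scene"); cv2.imwrite("pics/s8.png",cv2.resize(d["pixels"][260:350,200:300,::-1],None,fx=6,fy=6,interpolation=cv2.INTER_CUBIC))
E
```

```text
time: 11.23
ee_pos: [0.5441, -0.2654, 0.0168]
tcp_rot: [-3.141, 0.001, -3.044]
wrist_force: [-0.9, 0.4, 6.1]
opening: 0.0525
```

View pics/w8.png

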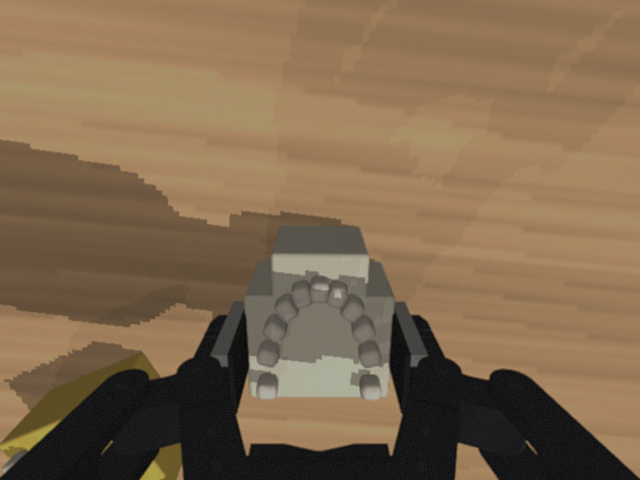

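View pics/s8.png

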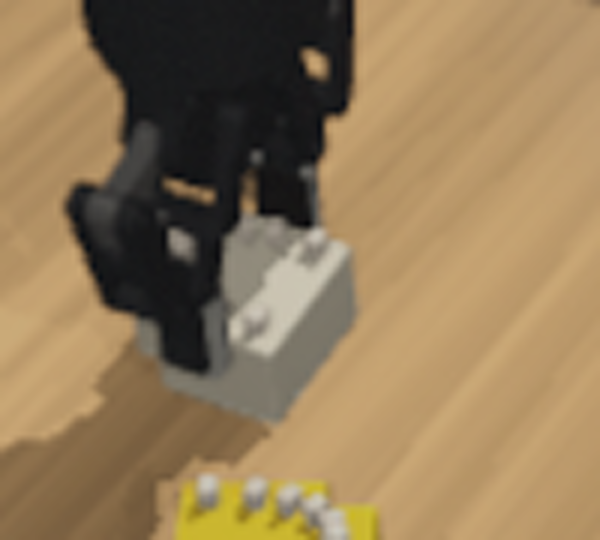

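Gripped squarely. I'll lift, then look at the plate from beyond it to refine its pose.

```bash
python3 -m inch '-.2 0 0 .015 0;-.2 0 0 .03 0;-.2 .0146 .0295 .015 0;-.2 .0146 .0295 .015 0;-.2 .0146 .0295 .015 0;-.2 .0146 .0295 .015 -.5;-.2 .0146 .0295 .015 -.5;-.2 .0146 .0295 .015 -.5;-.2 .0146 .0295 .015 -.5;-.2 .0146 .0295 .015 -.6;-.2 .0146 .0295 .015 0;-.2 .0146 .0295 .0 0' && python3 -m inch '-.2 0 0 0 0;-.2 0 0 0 0;-.2 0 0 0 0;-.2 0 0 0 0;-.2 0 0 0 0' && python3 - <<'E'
from rig import robot
import cv2,pickle
d=robot.get_image("wrist"); s=robot.state();print(s["ee_pos"],s["tcp_rot"]);pickle.dump((d,s),open("w9.pkl","wb"))
cv2.imwrite("pics/w9.png",d["pixels"][:,:,::-1]); 
E
```

```text
time: 12.33
ee_pos: [0.692, 0.0314, 0.1993]
tcp_rot: [-3.141, 0.005, -3.09]
wrist_force: [1.4, 0.7, -0.6]
opening: 0.0523
time: 12.75
ee_pos: [0.689, 0.0286, 0.1952]
tcp_rot: [-3.141, -0.002, -3.091]
wrist_force: [0.1, -0.3, -1.1]
opening: 0.0521
[0.68912513 0.02859922 0.19534933] [-3.14146325e+00 -1.22063392e-03 -3.09113799e+00]
```

View pics/w9.png

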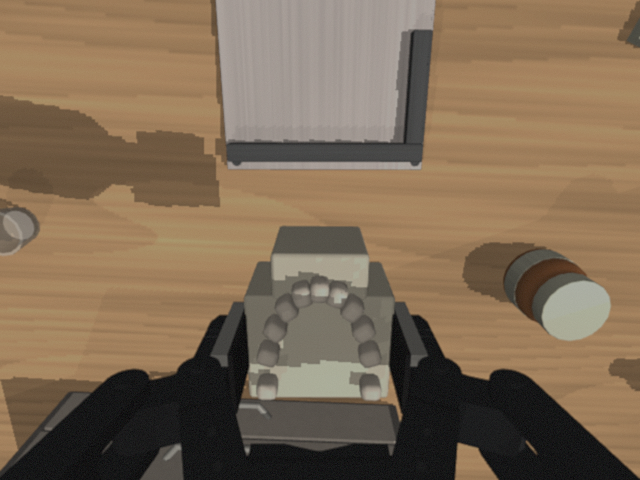

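```bash
python3 - <<'E'
import cv2
im=cv2.imread("pics/w9.png")
cv2.imwrite("pics/w9a.png",cv2.resize(im[120:180,210:250],None,fx=10,fy=10,interpolation=cv2.INTER_CUBIC))
cv2.imwrite("pics/w9b.png",cv2.resize(im[120:180,390:440],None,fx=10,fy=10,interpolation=cv2.INTER_CUBIC))
E
```

```text
(no output)
```

View pics/w9a.png

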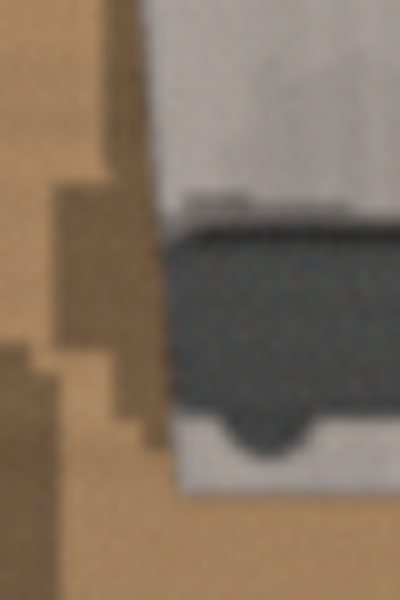

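View pics/w9b.png

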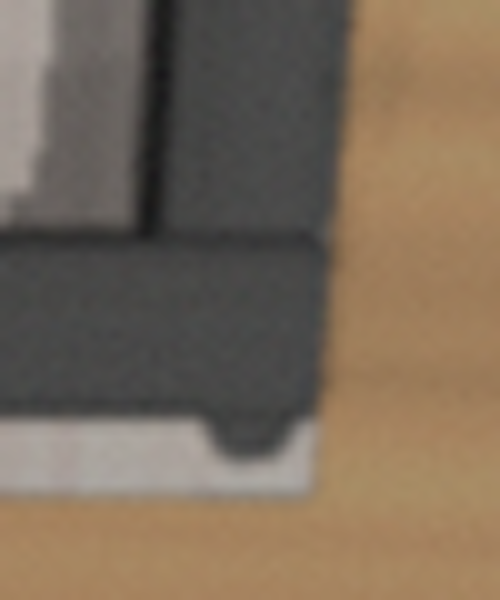

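```bash
python3 - <<'E'
from h import *
import pickle
c,s=pickle.load(open("w9.pkl","rb"))
pl=fit([(.085,-.08,.01),(.085,.08,.01),(.063,.063,.022),(.063,.063,.010),(.063,-.077,.022)],[(228,168.8),(421.3,169),(406,143.5),(403.8,143.6),(226.3,143.3)],c,0,[.574,.028,.05]);print("plate",pl,np.degrees(pl[0][2]))
x=pl[0];home=np.array([x[0],x[1],0])+rz(x[2])@[.041,.036,.01];print("home",home,"tool yaw",np.degrees(s["tcp_rot"][2])+180)
# cast in hand: z unknown from tcp height
z=s["ee_pos"][2]-.0168
ca=fit([(.022,-.027,.034),(.022,.027,.034),(-.022,-.027,.034),(-.022,.027,.034),(-.038,-.017,.034),(-.038,.017,.034)],[(250,399),(388,398),(246,296),(392,295),(272,255),(369,254)],c,z,[.69,.03,.05]);print("cast",ca,np.degrees(ca[0][2]))
o=ca[0][:2]-s["ee_pos"][:2];print("offset",o,"tcp home",home[:2]-o, "delta",home[:2]-ca[0][:2])
E
```

```text
plate (array([0.57267479, 0.02939449, 0.04749157]), np.float64(1.2998661949137897)) 2.7210663901331285
home [0.61191951 0.06730032 0.01      ] tool yaw 2.8908393111236705
cast (array([0.69210697, 0.03032466, 0.05288909]), np.float64(4.229386207229368)) 3.030321498711018
offset [0.00298184 0.00172544] tcp home [0.60893767 0.06557488] delta [-0.08018746  0.03697566]
```

```bash
python3 -m inch '-.2 -.029 .01 0 0;-.2 -.029 .01 0 0;-.2 -.029 .01 -.02 0;-.2 0 0 -.035 0;-.2 0 0 -.035 0;-.2 0 0 -.03 0;-.2 0 0 -.02 0;-.2 0 0 -.01 0;-.2 0 0 0 0;-.2 0 0 0 0' && python3 - <<'E'
from rig import robot
import cv2
d=robot.get_image("top"); cv2.imwrite("pics/t10.png",cv2.resize(d["pixels"][180:300,250:400,::-1],None,fx=5,fy=5,interpolation=cv2.INTER_CUBIC))
d=robot.get_image("scene"); cv2.imwrite("pics/s10.png",cv2.resize(d["pixels"][180:290,260:400,::-1],None,fx=5,fy=5,interpolation=cv2.INTER_CUBIC))
E
```

```text
time: 13.63
ee_pos: [0.6032, 0.0593, 0.046]
tcp_rot: [-3.142, 0.0, -3.09]
wrist_force: [-0.2, 1.0, -1.6]
opening: 0.0526
```

View pics/t10.png

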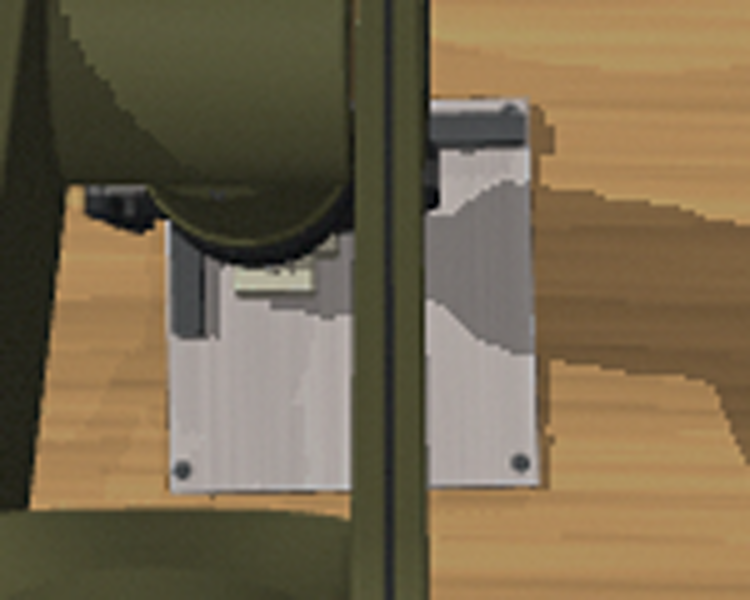

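View pics/s10.png

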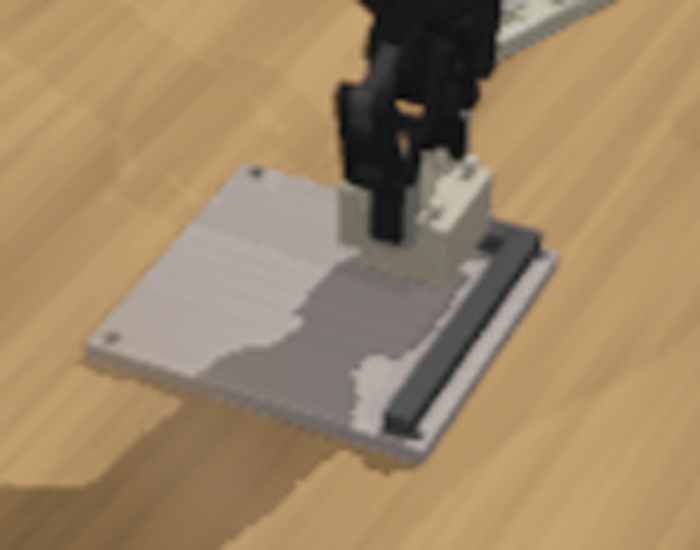

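```bash
python3 -m inch '-.2 0 0 -.01 0;-.2 0 0 -.005 0;-.2 0 0 0 0;-.2 0 0 0 0'; python3 -m inch '-.2 0 0 -.002 0;-.2 0 0 0 0;-.2 0 0 0 0'
```

```text
time: 14.07
ee_pos: [0.6024, 0.0599, 0.0306]
tcp_rot: [3.142, -0.001, -3.089]
wrist_force: [0.2, 0.2, -1.5]
opening: 0.0527
time: 14.32
ee_pos: [0.6029, 0.06, 0.0288]
tcp_rot: [-3.142, 0.0, -3.089]
wrist_force: [-0.7, -0.5, -0.8]
opening: 0.052
```

```bash
python3 -m inch '-.2 0 0 -.001 0;-.2 0 0 0 0;-.2 0 0 0 0'; python3 -m inch '-.2 0 0 -.001 0;-.2 0 0 0 0;-.2 0 0 0 0'
```

```text
time: 14.57
ee_pos: [0.6028, 0.0599, 0.0278]
tcp_rot: [3.142, -0.0, -3.089]
wrist_force: [0.6, 0.1, -1.2]
opening: 0.0523
time: 14.82
ee_pos: [0.6029, 0.0599, 0.0268]
tcp_rot: [3.142, 0.0, -3.09]
wrist_force: [0.4, -0.6, -1.6]
opening: 0.0524
```

```bash
python3 -m inch '-.2 0 0 -.0005 0;-.2 0 0 0 0;-.2 0 0 0 0'; python3 -m inch '-.2 0 0 -.0005 0;-.2 0 0 0 0;-.2 0 0 0 0';  python3 -m inch '-.2 0 0 -.0005 0;-.2 0 0 0 0;-.2 0 0 0 0'
```

```text
time: 15.07
ee_pos: [0.6029, 0.0599, 0.0268]
tcp_rot: [-3.142, 0.0, -3.089]
wrist_force: [-1.4, -1.0, 3.8]
opening: 0.0527
time: 15.32
ee_pos: [0.6029, 0.0599, 0.0268]
tcp_rot: [-3.142, 0.001, -3.089]
wrist_force: [-2.0, -0.7, 7.1]
opening: 0.0522
time: 15.57
ee_pos: [0.6029, 0.0599, 0.0267]
tcp_rot: [-3.142, 0.001, -3.089]
wrist_force: [-3.4, -0.7, 10.3]
opening: 0.0525
```

```bash
python3 -m inch '-.2 0 0 .0007 0;-.2 .001 .001 0 0;-.2 .001 .001 0 0;-.2 .001 .001 0 0;-.2 0 0 0 0;-.2 0 0 0 0'; python3 -m inch '-.2 0 .001 0 0;-.2 0 .001 0 0;-.2 0 0 0 0'; python3 -m inch '-.2 0 .001 0 0;-.2 0 .0 0 0;-.2 0 0 0 0'
```

```text
time: 16.07
ee_pos: [0.6044, 0.0615, 0.0268]
tcp_rot: [-3.14, -0.002, -3.089]
wrist_force: [-5.3, -4.7, 10.3]
opening: 0.0522
time: 16.32
ee_pos: [0.6056, 0.0635, 0.0268]
tcp_rot: [-3.139, -0.0, -3.089]
wrist_force: [-2.3, -4.2, 8.9]
opening: 0.0521
time: 16.57
ee_pos: [0.6059, 0.0645, 0.0268]
tcp_rot: [-3.14, 0.0, -3.089]
wrist_force: [-2.0, -4.2, 7.7]
opening: 0.0522
```

Sliding with friction of about 4–5 N. I'll continue towards the side stop.

```bash
python3 -m inch '-.2 0 .001 0 0;-.2 0 .0 0 0;-.2 0 0 0 0';python3 -m inch '-.2 0 .001 0 0;-.2 0 .0 0 0;-.2 0 0 0 0'; python3 -m inch '-.2 0 .0005 0 0;-.2 0 .0005 0 0;-.2 0 0 0 0'
```

```text
time: 16.82
ee_pos: [0.6061, 0.0649, 0.0268]
tcp_rot: [-3.139, 0.0, -3.089]
wrist_force: [-1.7, -7.0, 7.7]
opening: 0.0525
time: 17.07
ee_pos: [0.6061, 0.065, 0.0268]
tcp_rot: [-3.137, 0.0, -3.088]
wrist_force: [-2.5, -8.5, 8.3]
opening: 0.0522
time: 17.32
ee_pos: [0.6061, 0.0651, 0.0269]
tcp_rot: [-3.136, 0.0, -3.087]
wrist_force: [-2.1, -12.6, 7.1]
opening: 0.0524
```

```bash
python3 -m inch '-.2 0 -.001 0 0;-.2 .001 0 0 0;-.2 0 0 0 0';python3 -m inch '-.2 .001 0 0 0;-.2 0 .0 0 0;-.2 0 0 0 0'; python3 -m inch '-.2 .001 0 0 0;-.2 0 0 0 0;-.2 0 0 0 0'; python3 -m inch '-.2 .001 0 0 0;-.2 0 0 0 0;-.2 0 0 0 0'
```

```text
time: 17.57
ee_pos: [0.6061, 0.065, 0.0268]
tcp_rot: [-3.137, -0.002, -3.088]
wrist_force: [-3.3, -9.4, 9.4]
opening: 0.0522
time: 17.82
ee_pos: [0.6061, 0.065, 0.0268]
tcp_rot: [-3.137, -0.003, -3.088]
wrist_force: [-5.6, -10.0, 11.4]
opening: 0.0522
time: 18.07
ee_pos: [0.6061, 0.065, 0.0268]
tcp_rot: [-3.137, -0.005, -3.088]
wrist_force: [-6.9, -9.3, 13.8]
opening: 0.0524
time: 18.32
ee_pos: [0.6061, 0.065, 0.0268]
tcp_rot: [-3.137, -0.007, -3.088]
wrist_force: [-9.8, -9.6, 14.9]
opening: 0.0519
```

```bash
python3 -m inch '-.2 0 -.0005 .0005 0;-.2 0 0 0 0;-.2 0 0 0 0';python3 -m inch '-.2 0 -.0005 .0005 0;-.2 0 .0 0 0;-.2 0 0 0 0'; python3 - <<'E'
from rig import robot
import cv2
d=robot.get_image("scene"); cv2.imwrite("pics/s11.png",cv2.resize(d["pixels"][190:280,290:390,::-1],None,fx=6,fy=6,interpolation=cv2.INTER_CUBIC))
E
```

```text
time: 18.57
ee_pos: [0.6062, 0.065, 0.0268]
tcp_rot: [-3.138, -0.007, -3.088]
wrist_force: [-9.0, -6.6, 11.4]
opening: 0.0523
time: 18.82
ee_pos: [0.6063, 0.065, 0.0269]
tcp_rot: [-3.139, -0.007, -3.088]
wrist_force: [-6.5, -6.4, 8.9]
opening: 0.0523
```

View pics/s11.png

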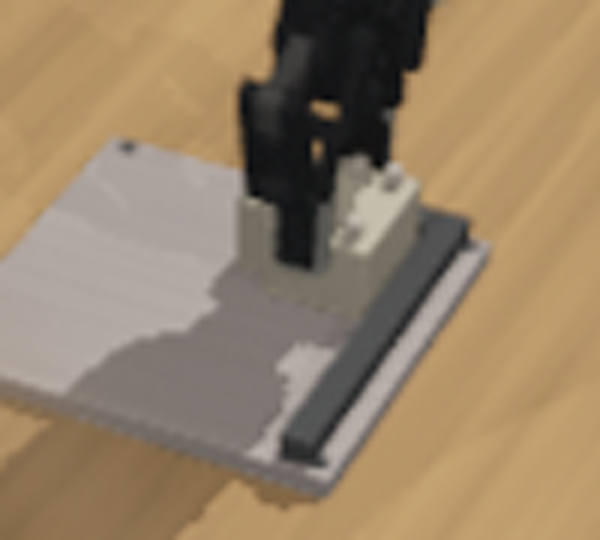

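```bash
python3 -m inch '-.2 0 -.0007 .0003 0;-.2 0 0 0 0;-.2 0 0 0 0';python3 -m inch '-.2 .0005 0 0 0;-.2 0 .0 0 0;-.2 0 0 0 0';python3 -m inch '-.2 .0007 0 0 0;-.2 0 .0 0 0;-.2 0 0 0 0'
```

```text
time: 19.12
ee_pos: [0.6077, 0.065, 0.0269]
tcp_rot: [-3.14, -0.004, -3.089]
wrist_force: [-5.1, -4.4, 4.4]
opening: 0.0521
time: 19.37
ee_pos: [0.6078, 0.065, 0.0269]
tcp_rot: [-3.14, -0.005, -3.089]
wrist_force: [-4.8, -3.8, 5.3]
opening: 0.052
time: 19.62
ee_pos: [0.6082, 0.0651, 0.0269]
tcp_rot: [-3.14, -0.006, -3.089]
wrist_force: [-5.8, -4.3, 6.6]
opening: 0.052
```

```bash
python3 -m inch '-.2 .0007 0 .0002 0;-.2 0 .0 0 0;-.2 0 0 0 0';python3 -m inch '-.2 .0007 0 0 0;-.2 0 .0 0 0;-.2 0 0 0 0';python3 -m inch '-.2 .0007 0 0 0;-.2 0 .0 0 0;-.2 0 0 0 0'
```

```text
time: 19.87
ee_pos: [0.609, 0.0651, 0.0269]
tcp_rot: [-3.14, -0.005, -3.089]
wrist_force: [-5.8, -3.7, 5.0]
opening: 0.0519
time: 20.12
ee_pos: [0.609, 0.0651, 0.027]
tcp_rot: [-3.14, -0.007, -3.089]
wrist_force: [-6.1, -4.4, 5.5]
opening: 0.0523
time: 20.37
ee_pos: [0.609, 0.0651, 0.0269]
tcp_rot: [-3.14, -0.008, -3.089]
wrist_force: [-7.4, -4.1, 6.5]
opening: 0.0522
```

```bash
python3 -m inch '-.2 .001 0 .0003 0;-.2 0 .0 0 0;-.2 0 0 0 0';python3 -m inch '-.2 .001 0 .0003 0;-.2 0 .0 0 0;-.2 0 0 0 0';python3 -m inch '-.2 .001 0 .0003 0;-.2 0 .0 0 0;-.2 0 0 0 0'
```

```text
time: 20.62
ee_pos: [0.609, 0.0651, 0.027]
tcp_rot: [-3.14, -0.01, -3.089]
wrist_force: [-9.9, -3.3, 7.2]
opening: 0.0524
time: 20.87
ee_pos: [0.6091, 0.0651, 0.027]
tcp_rot: [-3.14, -0.012, -3.089]
wrist_force: [-10.1, -3.5, 7.3]
opening: 0.0523
time: 21.12
ee_pos: [0.6091, 0.0651, 0.0271]
tcp_rot: [-3.14, -0.013, -3.089]
wrist_force: [-11.6, -4.3, 6.4]
opening: 0.0525
```

```bash
python3 -m inch '-.2 -.002 0 .0004 0;-.2 0 .001 0 0;-.2 0 .001 0 0;-.2 0 0 0 0';python3 -m inch '-.2 0 .001 0 0;-.2 0 0 0 0;-.2 0 0 0 0';python3 -m inch '-.2 0 .001 .0 0;-.2 0 .0 0 0;-.2 0 0 0 0'
```

```text
time: 21.45
ee_pos: [0.6092, 0.0652, 0.0272]
tcp_rot: [-3.137, -0.01, -3.088]
wrist_force: [-8.1, -9.7, 1.8]
opening: 0.052
time: 21.7
ee_pos: [0.6092, 0.0652, 0.0272]
tcp_rot: [-3.136, -0.01, -3.088]
wrist_force: [-7.3, -12.9, 2.4]
opening: 0.0518
time: 21.95
ee_pos: [0.6091, 0.0653, 0.0272]
tcp_rot: [-3.134, -0.011, -3.087]
wrist_force: [-7.7, -14.9, 3.1]
opening: 0.052
```

```bash
python3 -m inch '-.2 .001 .0005 -.0005 0;-.2 .001 .0005 -.0005 0;-.2 0 0 0 0;-.2 0 0 0 0';python3 -m inch '-.2 .001 .0005 0 0;-.2 .001 .0005 0 0;-.2 0 0 0 0;-.2 0 0 0 0'; python3 - <<'E'
from rig import robot
import cv2,pickle
print(robot.state()["moment"])
d=robot.get_image("wrist"); s=robot.state();pickle.dump((d,s),open("w12.pkl","wb"))
cv2.imwrite("pics/w12.png",d["pixels"][:,:,::-1]); 
d=robot.get_image("scene"); cv2.imwrite("pics/s12.png",cv2.resize(d["pixels"][190:280,290:390,::-1],None,fx=6,fy=6,interpolation=cv2.INTER_CUBIC))
E
```

```text
time: 22.28
ee_pos: [0.6092, 0.0653, 0.0272]
tcp_rot: [-3.133, -0.014, -3.087]
wrist_force: [-13.3, -18.8, 12.6]
opening: 0.0521
time: 22.62
ee_pos: [0.6092, 0.0654, 0.0272]
tcp_rot: [-3.132, -0.018, -3.087]
wrist_force: [-17.4, -21.7, 16.2]
opening: 0.0524
[-3.42066371  2.69214534  0.06954297]
```

View pics/w12.png

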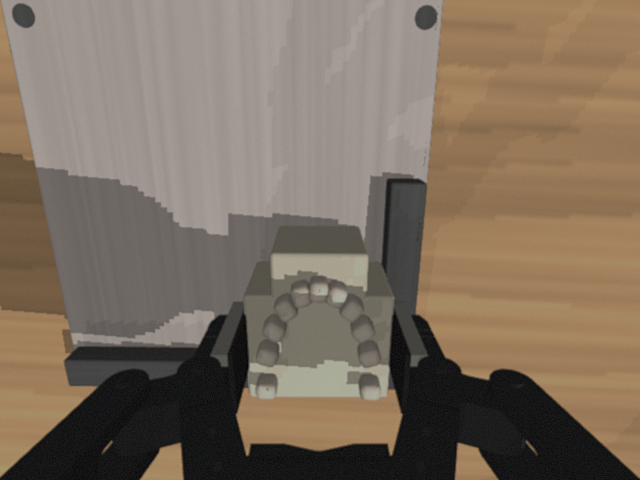

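View pics/s12.png

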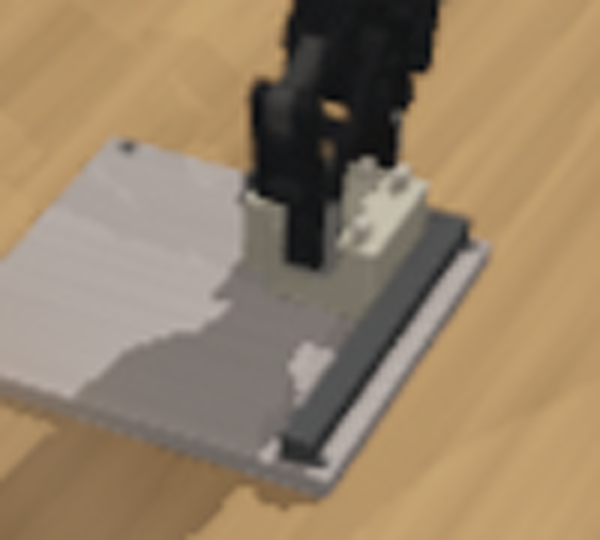

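The heel bears on the far stop and the side on the side stop, but the push tilts the tool by about 1°. I'll ease the horizontal push and press down more to flatten the cast.

```bash
python3 -m inch '-.2 -.001 -.0005 0 0;-.2 -.001 -.0005 0 0;-.2 0 0 0 0;-.2 0 0 0 0';python3 -m inch '-.2 -.001 -.0005 0 0;-.2 0 0 -.001 0;-.2 0 0 0 0;-.2 0 0 0 0'
```

```text
time: 23.05
ee_pos: [0.6092, 0.0653, 0.0272]
tcp_rot: [-3.133, -0.014, -3.087]
wrist_force: [-12.5, -17.7, 12.8]
opening: 0.0522
time: 23.38
ee_pos: [0.6091, 0.0653, 0.0271]
tcp_rot: [-3.134, -0.012, -3.087]
wrist_force: [-13.5, -16.8, 15.8]
opening: 0.0523
```

```bash
python3 -m inch '-.2 -.001 0 -.001 0;-.2 0 0 0 0;-.2 0 0 0 0;-.2 0 0 0 0';python3 -m inch '-.2 -.001 -.0005 -.001 0;-.2 0 0 0 0;-.2 0 0 0 0;-.2 0 0 0 0'
```

```text
time: 23.72
ee_pos: [0.6091, 0.0653, 0.027]
tcp_rot: [-3.134, -0.009, -3.087]
wrist_force: [-12.6, -17.8, 20.4]
opening: 0.0525
time: 24.05
ee_pos: [0.609, 0.0653, 0.0268]
tcp_rot: [-3.135, -0.007, -3.087]
wrist_force: [-12.2, -15.8, 24.2]
opening: 0.0521
```

```bash
python3 -m inch '-.2 0 0 .0015 0;-.2 .001 .001 0 0;-.2 .001 .001 0 0;-.2 .0005 0 0 0;-.2 0 0 0 0;-.2 0 0 0 0'; python3 -m inch '-.2 0 0 0 0;-.2 0 0 0 0;-.2 0 0 0 0' 40
```

```text
time: 24.55
ee_pos: [0.609, 0.0654, 0.027]
tcp_rot: [-3.132, -0.013, -3.087]
wrist_force: [-14.7, -21.2, 19.3]
opening: 0.0522
time: 24.8
ee_pos: [0.609, 0.0654, 0.027]
tcp_rot: [-3.132, -0.013, -3.086]
wrist_force: [-14.7, -21.8, 19.0]
opening: 0.0522
```

```bash
python3 -m inch '-.2 .001 0 .0005 0;-.2 .001 0.0005 0 0;-.2 .001 0 0 0;-.2 0 0 0 0;-.2 0 0 0 0;-.2 0 0 0 0'; python3 - <<'E'
from rig import robot
import cv2,pickle
for n in("wrist","top","scene"):
    d=robot.get_image(n); cv2.imwrite(f"pics/{n}13.png",d["pixels"][:,:,::-1])
    if n=="scene": pickle.dump(d,open("s13.pkl","wb"))
    if n=="scene": cv2.imwrite("pics/s13.png",cv2.resize(d["pixels"][190:270,300:400,::-1],None,fx=8,fy=7.5,interpolation=cv2.INTER_CUBIC))
s=robot.state();print(s["ee_pos"],s["tcp_rot"],s["wrist_force"])
E
```

```text
time: 25.3
ee_pos: [0.609, 0.0654, 0.027]
tcp_rot: [-3.131, -0.018, -3.087]
wrist_force: [-19.2, -22.8, 21.5]
opening: 0.0523
[0.60904563 0.06539015 0.02700779] [-3.13126021 -0.01826048 -3.0864545 ] [-19.28438563 -23.94734556  21.77796325]
```

View pics/s13.png

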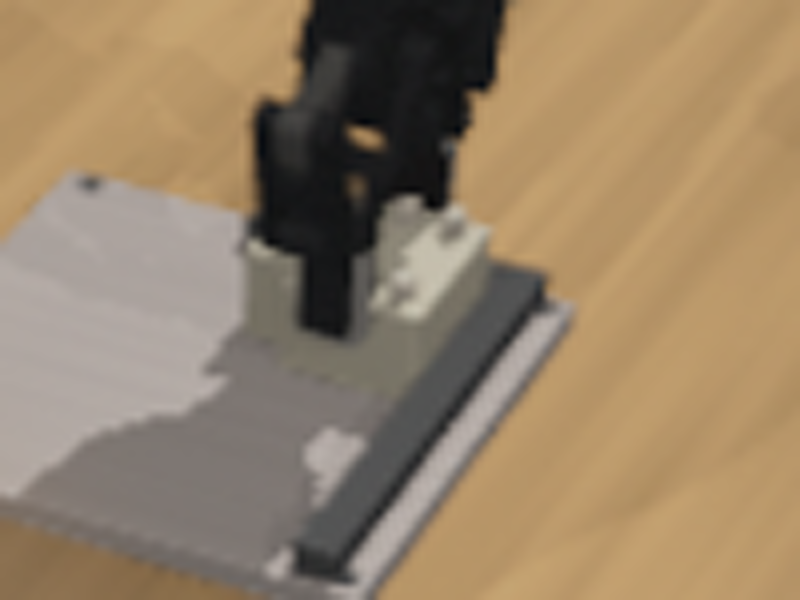

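View pics/wrist13.png

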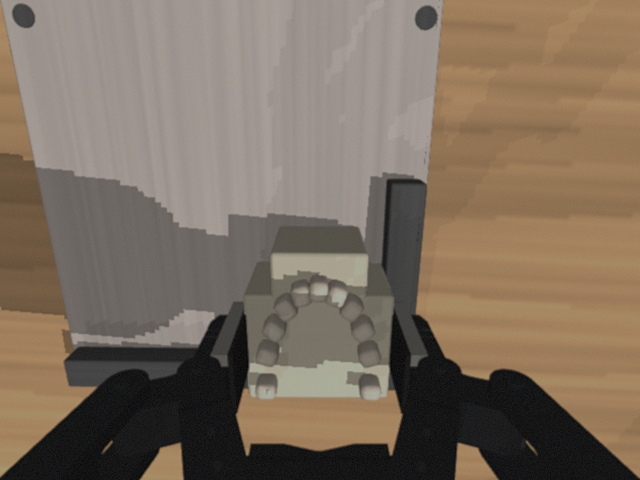

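View pics/top13.png

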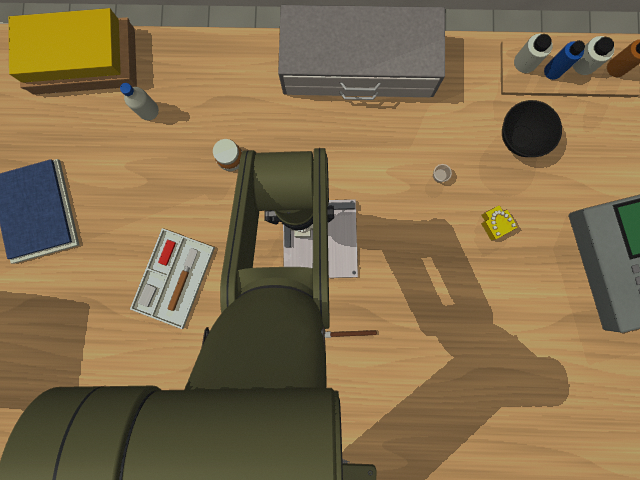

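```bash
python3 - <<'E'
from h import *
import pickle,cv2
c=pickle.load(open("s13.pkl","rb"))
for x in ([.57267,.02939,.0475],):
    f=lambda P:proj(np.array(P)@rz(x[2]).T+[x[0],x[1],0],c)
    im=cv2.resize(c["pixels"][190:270,300:400,::-1],None,fx=8,fy=8,interpolation=cv2.INTER_CUBIC)
    B=np.array([(.022,-.027,0),(.022,.027,0),(.022,.027,.034),(.022,-.027,.034),(-.022,-.027,.034),(-.022,-.027,0)])+[.041,.036,.01]
    S=np.array([(.063,.063,.022),(.063,-.077,.022),(.077,-.077,.022),(.077,.077,.022)])
    for P,col in((B,(0,0,255)),(S,(0,255,0))):
        q=((f(P)-[300,190]+.5)*8*16).astype(np.int32); cv2.polylines(im,[q],True,col,1,cv2.LINE_AA,4)
cv2.imwrite("pics/ov.png",im[:600])
E
```

```text
(no output)
```

View pics/ov.png

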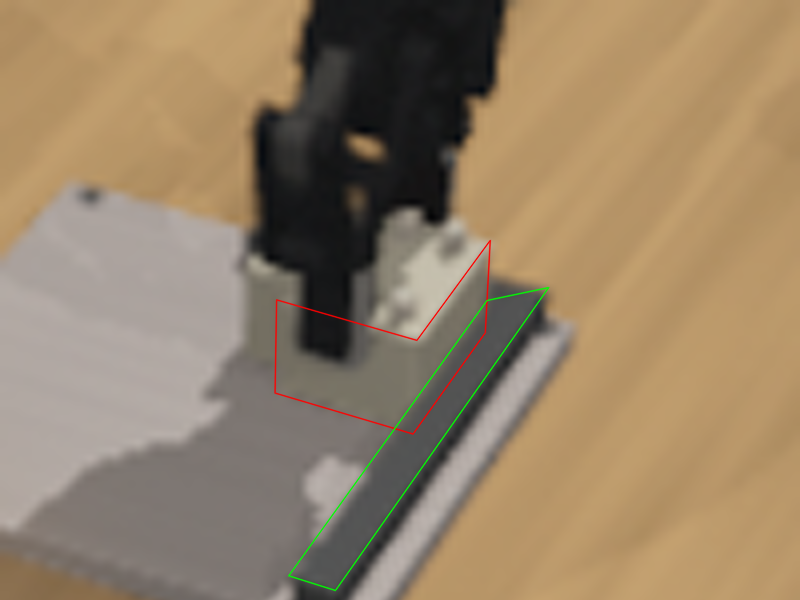

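The overlay agrees within about 2 mm. With friction this strong, the x force alone doesn't prove the cast bears on the far stop. To test it, I'll unload y and z and see whether x advances.

```bash
python3 -m inch '-.2 -.002 -.002 .001 0;-.2 0 -.001 .0005 0;-.2 0 0 0 0;-.2 0 0 0 0' 70; python3 -m inch '-.2 0 -.001 .001 0;-.2 0 -.0005 .0005 0;-.2 0 0 0 0;-.2 0 0 0 0'
```

```text
time: 25.78
ee_pos: [0.6091, 0.0652, 0.0271]
tcp_rot: [-3.135, -0.015, -3.087]
wrist_force: [-13.2, -13.6, 9.6]
opening: 0.0523
time: 26.12
ee_pos: [0.6092, 0.0652, 0.0272]
tcp_rot: [-3.137, -0.015, -3.088]
wrist_force: [-9.5, -9.1, 0.4]
opening: 0.0521
```

```bash
python3 -m inch '-.2 0 -.001 0 0;-.2 0 -.001 0 0;-.2 0 0 0 0;-.2 0 0 0 0'; python3 -m inch '-.2 0 -.001 0 0;-.2 0 -.0005 0 0;-.2 0 0 0 0;-.2 0 0 0 0'
```

```text
time: 26.45
ee_pos: [0.6092, 0.0651, 0.0272]
tcp_rot: [-3.14, -0.015, -3.088]
wrist_force: [-9.9, -3.7, -0.8]
opening: 0.0522
time: 26.78
ee_pos: [0.6092, 0.065, 0.0272]
tcp_rot: [3.141, -0.015, -3.089]
wrist_force: [-9.7, -0.6, 0.8]
opening: 0.0523
```

X force of 9.7 N with y and z at about zero and no motion, so the far-stop contact is real. Now I'll load the side stop again with little x push and little weight, then finish with x.

```bash
python3 -m inch '-.2 -.002 .001 -.0005 0;-.2 -.001 .001 -.0005 0;-.2 0 .001 0 0;-.2 0 .001 0 0;-.2 0 0 0 0;-.2 0 0 0 0'; python3 -m inch '-.2 0 .001 0 0;-.2 0 .001 0 0;-.2 0 .001 0 0;-.2 0 0 0 0'
```

```text
time: 27.28
ee_pos: [0.6092, 0.0652, 0.0272]
tcp_rot: [-3.136, -0.009, -3.088]
wrist_force: [-5.1, -10.4, 2.2]
opening: 0.0522
time: 27.62
ee_pos: [0.6092, 0.0654, 0.0274]
tcp_rot: [-3.132, -0.01, -3.087]
wrist_force: [-6.4, -19.9, 3.4]
opening: 0.0521
```

```bash
python3 -m inch '-.2 .001 -.001 -.001 0;-.2 .001 0 -.001 0;-.2 0 0 0 0;-.2 0 0 0 0'; python3 -m inch '-.2 .001 0 -.001 0;-.2 .001 0 0 0;-.2 0 0 0 0;-.2 0 0 0 0'
```

```text
time: 27.95
ee_pos: [0.6091, 0.0653, 0.0271]
tcp_rot: [-3.134, -0.013, -3.087]
wrist_force: [-13.6, -17.0, 17.2]
opening: 0.0521
time: 28.28
ee_pos: [0.6091, 0.0653, 0.027]
tcp_rot: [-3.134, -0.016, -3.087]
wrist_force: [-19.1, -16.5, 26.3]
opening: 0.0522
```

```bash
python3 -m inch '-.2 -.0005 .0005 .0005 0;-.2 -.0005 0 .0005 0;-.2 0 0 0 0;-.2 0 0 0 0;-.2 0 0 0 0;-.2 0 0 0 0;-.2 0 0 0 0;-.2 0 0 0 0;-.2 0 0 0 0;-.2 0 0 0 0'; python3 - <<'E'
from rig import robot
import cv2
d=robot.get_image("wrist"); cv2.imwrite("pics/w14.png",d["pixels"][:,:,::-1])
d=robot.get_image("scene"); cv2.imwrite("pics/s14.png",cv2.resize(d["pixels"][140:290,200:400,::-1],None,fx=4,fy=4,interpolation=cv2.INTER_CUBIC))
s=robot.state(); print(s["time"],s["ee_pos"],s["tcp_rot"],s["wrist_force"])
E
```

```text
time: 29.12
ee_pos: [0.6091, 0.0653, 0.0271]
tcp_rot: [-3.133, -0.014, -3.087]
wrist_force: [-14.7, -18.3, 18.9]
opening: 0.0525
29.2167 [0.60912167 0.06533756 0.02704162] [-3.13328783 -0.01434654 -3.08692847] [-16.02658797 -18.28466484  18.23051378]
```

View pics/s14.png

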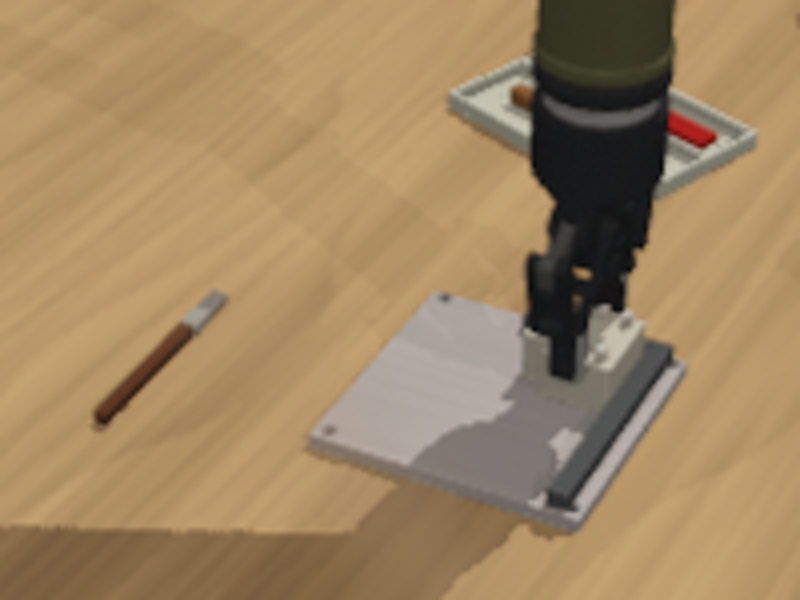

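The picture shows the cast seated in the corner at (590,360), the spatula in the tray, and the brush untouched. Forces and pose hold steady, so I'm handing in.

```bash
python3 -c "
from rig import robot
print(robot.close_job())"
```

```text
the job is handed in; nothing more can be done
None
```

I laid the spatula in the tray and pushed the cast into the plate's corner. I handed in at about 29 s with the arm still gripping and pressing the cast; no verdict was reported.

- **Spatula:** it lies flat and lengthwise in the long compartment and is released. A picture taken straight afterwards showed it near the middle of the compartment, and later views still show it there.
- **Cast on both stops:** I checked each stop separately.
  - **Long stop:** it held 9.7 N with almost no sideways or downward force and no movement.
  - **Short stop:** it held about 20 N with only 6 N along x and 3 N down.
  - **At hand-in:** the tool pressed about 16 N in x, 18 N in y and 18 N down, and the pose held steady for about 0.8 s.
- **Cast's position:** the final tool position matched the one worked out from the camera to within about 0.3 mm. An overlay on the scene picture put the cast at home, though the stop's outline sat about 1 pixel (2 mm) off, so I relied on the force checks for contact.
- **Slight tilt:** pushing tips the tool about 0.8° in pitch and 0.5° in roll. The cast may share part of that, lifting the nose by less than about 1 mm. Pressing down reduced it but did not remove it.
- **Everything else:** the brush, wax, bur block, pin pot, jar and yellow cast looked undisturbed in the last pictures.

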